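Prove the mitre sander dead and hold its terminal-box lid over the screw holes

TASK

The disc sander is padlocked off; prove it dead by turning its start switch clockwise to the stop and letting it spring back. Then pick up the terminal-box lid from the bench and hold it level over the open terminal box on the motor, its four holes lined up with the four threaded holes, about a finger's breadth (15 mm) above the rim and never touching the box or its gasket, so that I can start the screws. Finish while still holding it there, and leave the screwdriver and the dish of screws alone.

Things in the scene. Friction and masses are not known exactly. Their poses are not given: they have to be found in the camera images.
- sander: Bench disc sander, fixed. Origin on the bench under the middle of the terminal box; +x along the motor shaft towards the disc, z up. Green base x -125 to 245, 180 wide; grey finned motor 140 thick along x, -133 to 96, top 190 high; 200 mm disc at x 110 to 122, top 218 high; steel work table x 128 to 238, 240 wide, 118 high, with a mitre gauge to 145.
- box_mouth (a point): Centre of the open mouth of the terminal box (aluminium, on top of the motor), level with its rim and gasket, 224 above the bench. Box 110 (x) by 92 (y) outside, 50 deep; axes parallel to the sander's. Its four M6 threaded holes lie in the corners at x +-46, y +-37 from here; the brass terminals inside stay below the rim.
- thread_a (a point): Mouth of the threaded hole at x +46, y +37 of the terminal box, level with the rim.
- thread_b (a point): Mouth of the threaded hole diagonally across, at x -46, y -37, level with the rim.
- lid: Cast aluminium lid of the box, loose, right way up on the bench. Flange 110 (x) by 92 (y) by 6 thick with four 7 mm holes at x +-46, y +-37; on it a raised pan 70 (x) by 56 (y), upright sides from 6 to 22 above the underside, to be gripped across its 56. Origin at the centre of the underside, z up. 0.2 to 0.35 kg. It fits equally well turned by half a turn.
- lid_hole_a (a point): Hole of the lid at its x +46, y +37, at the underside.
- lid_hole_b (a point): Hole of the lid at its x -46, y -37, at the underside.
- start_switch: Start switch: grey plastic box 84 by 84, 66 high, with a face plate to 68, screwed to the bench (lugs to y +-57); origin at the centre of its underside, z up. The black knob stands upright on its top face.
- knob_grip (a point): On the knob's upright axis, 88.5 above the bench, in the middle of its grip: a bar 42 long, 13 wide, running from 73.5 to 100.5 above the bench, over a round skirt 43 in diameter (68.5 to 73.5). The bar lies along this point's x axis, which turns with the knob.
- start_knob (a joint): Angle of the start knob: 0 at rest (bar along the switch's x), growing clockwise seen from above to its hard stop at 1.047 rad (60 degrees). A spring drives it back to 0 when let go; it takes about 0.04 N m to start and 0.15 N m at the stop.
- screwdriver: Bystander: screwdriver lying on the bench, about 200 long.
- screw_dish: Bystander: round steel dish, 88 across and 22 high, with four screws in it.

How it is judged:
On the way, in this order (a step that is already met when the one before it is completed fails the run):
1. the start knob is turned clockwise to its stop (value of joint start_knob above 0.96 rad), for 0.1 s.
2. the knob is let go and has sprung back (value of joint start_knob below 0.08 rad and contact force between the fingers and start_switch below 0.1 N), for 0.2 s.
3. the lid is picked up off the bench (height (world z) of lid above 0.04 m and contact force between the fingers and lid above 1 N), for 0.2 s.
At the end, for the whole second after the job is handed in: Lid held still by the fingers alone (grip over 2 N, not touching the sander), level within 0.08 rad, underside 7 to 26 mm above the box rim, each hole within 3.5 mm of its thread horizontally (either half turn); knob back at rest (under 0.08 rad); bystanders within 20 mm of their start (((horizontal distance between lid_hole_a and thread_a below 0.0035 m and horizontal distance between lid_hole_b and thread_b below 0.0035 m) or (horizontal distance between lid_hole_a and thread_b below 0.0035 m and horizontal distance between lid_hole_b and thread_a below 0.0035 m)) and z of lid in the frame of box_mouth between 0.007 and 0.026 m and angle between lid's own z axis and vertical below 0.08 rad and contact force between the fingers and lid above 2 N and contact force between lid and sander below 0.1 N and linear speed of lid below 0.01 m/s and angular speed of lid below 0.05 rad/s and value of joint start_knob below 0.08 rad and distance of each of screwdriver, screw_dish from where it was at the start of the episode below 0.02 m); the arm keeps its last pose, push and grip.
It fails at once if the lid touches the terminal box or another part of the sander (contact force between lid and sander above 0.5 N).
It fails at once if a bystander is disturbed (distance of any of screwdriver, screw_dish from where it was at the start of the episode above 0.02 m).
It also fails if it takes over 64 s, if anything falls off the work surface, if the arm or the gripper's body presses on something with over 40 N, if the wrist force passes 120 N, or if a joint passes its speed limit or range.

ROBOT

A 7-joint arm with a two-finger parallel gripper is mounted at the origin on the work surface. World frame = base frame: x ahead of the robot, y to its left, z up, the work surface at z = 0. Lengths are in m, angles in rad, forces in N, time in s.
With the tool pointing down it reaches from about 0.4 to 0.85 m from the base axis. Payload 10.4 kg.
Tool frame: the origin (TCP) lies between the finger pads; the fingertips stand ahead of it and the grasp point (between the pads) lies 5 mm behind it (manip.tip_extent is the z of the fingertips in the tool frame, in m); z points along the fingers, y is the line along which they close (so a half turn about z gives the same grasp; the last joint's range is limited). The gripper opens to 85 mm and grips with 20 to 120 N. Pads are 22 mm wide; open, the fingers measure 114 mm over their backs; the gripper's body (76 mm by 85 mm) begins 54 mm behind the grasp point. The pads swing forward as they close: fully open they stand 13 mm farther back than shut.
Start: joints at [1.23, 0.332, -0.065, 1.46, 0.022, 1.35, -0.088], TCP at [0.195, -0.594, 0.245] pointing down, gripper open.
Joint ranges: [-2.6, 2.6], [-0.5, 2.12], [-1.47, 1.34], [0.16, 2.42], [-1.27, 4.41], [0.06, 2.06], [-2.6, 2.6]. Speed limits (rad/s): [2.22, 2.22, 2.79, 2.79, 3.14, 3.14, 3.14].

INTERFACE

Orientations are given as a unit quaternion [x, y, z, w].
In Python, from workcell import status, viewer, manip gives the robot as it stands.
- The arm moves only by the tool play_rows, never from a script. Its argument "plan" is one flat list of numbers, 7 for each row, row after row: the turn, a rotation vector about the tool's x, y, z in degrees, then the shift along the tool's x, y, z in m, then the opening, from 0 (shut) to 1 (fully open). In form: [ax, ay, az, dx, dy, dz, grip, ax, ay, az, dx, dy, dz, grip, ...]. A call has 1 to 20 rows; each row is the pose to reach, as a shift and turn from the pose commanded when the call began, along the tool's axes at that moment; what a row does not reach only later rows make up. A row lasts 1/8 s, in which the tool goes at most 62.5 mm and 10.7 degrees, less where a joint would pass 70% of its speed; a pose out of reach is approached as far as the arm can. A call with a gripper value outside its range is refused whole. The fingers move at their own pace and stop on an object; "squeeze" is the grip in N (left out, the last holds). Time passes only in rows, so rows that repeat a pose let the fingers close. It gives the time, the measured TCP pose, the force, the opening and the grip force at its end, in the units of the state.
- status.get_obs(): the state, without advancing time (a new reading comes with each control period).
- viewer.camera(name): name is "side" or "top" or "wrist"; returns the picture (420x560x3 uint8, red, green, blue); there is no depth.
- viewer.camera_model(name): a dict with "fx", "fy", "cx", "cy" (pixels), "R" (3x3) and "t" (3): a world point X has camera coordinates R X + t. Camera axes: x right, y down, z forward; pixel columns grow to the right and rows downward; lengths in m; the calibration is good to about 2 mm. A picture is of the moment at which its call begins: read the wrist's pose just before it. camera_model takes no time and is no camera call; for the wrist camera it gives the pose at the moment of the call.
- manip.hand_in(): hands the job in; it is judged then, once.
The state is a dict: "clock": time; "joint_pos": joint angles; "joint_velocities": joint speeds; "tau": joint torques, N m; "position": TCP position; "ee_rot": TCP orientation; "ft_force": force on the tool from outside, world axes, zero at the start; "torque": the same for the moment, N m; "grip_width": opening from 0.0 (shut) to 1.0 (fully open); "grasp_force": force on a finger pad.
Only numpy, scipy, OpenCV 4.12 (cv2) and the standard library are available. Lean on these libraries where they do the work, as an engineer would, in place of code of your own. Each camera call takes 0.05 s, during which the arm holds its last target. There are 200 camera calls.

## Working session

There is one attempt and no reset: what is moved stays moved. The work goes in short steps, Python scripts to look and compute and a tool call to move; the robot and the scene stay as the last step left them, time stands still between calls to the robot, and variables do not carry over. Pictures are saved under pics/ and viewed, at most 10 in all, crops included, and the job is handed in when it is done.

Besides the shell and the picture viewer there is one more tool, called by a JSON object that holds its "api" and its "payload", one argument or row to a line. play_rows: Moves the arm, as the interface text tells. Its arguments: {"type":"object","properties":{"plan":{"type":"array","items":{"type":"number"}},"squeeze":{"type":"number"}},"required":["plan"]}

```bash
mkdir -p pics; python3 - <<'E'
from workcell import status, viewer, manip
import cv2
print(status.get_obs()); print(manip.tip_extent)
for n in("side","top","wrist"):
    m=viewer.camera_model(n); print(n,m)
    cv2.imwrite(f"pics/{n}0.png",viewer.camera(n)[:,:,::-1])
E
```

```text
{'clock': 0.0, 'joint_pos': array([ 1.2304006 ,  0.33285299, -0.06473298,  1.46093664,  0.0215777 ,
        1.34987073, -0.08848056]), 'joint_velocities': array([-1.28434085e-03,  3.45203952e-04,  3.79251298e-04, -4.58119472e-04,
        2.60340509e-05,  4.16981652e-04, -5.85747271e-04]), 'tau': array([ 3.17052663e-04, -6.25456882e+01,  4.95484646e-02, -3.91605806e+01,
        1.64226437e-02,  9.96315619e-03,  1.28494506e-05]), 'position': array([ 0.19520993, -0.59336865,  0.24453001]), 'ee_rot': array([ 9.87396771e-01,  1.58262900e-01, -1.23657182e-04, -6.75421014e-04]), 'ft_force': array([-0.62637514,  0.27711207,  0.07844872]), 'torque': array([-0.04689846,  0.01650268, -0.04726537]), 'grasp_force': 0.0, 'grip_width': 1.004298871381885}
0.014
side {'fx': 521.903775444674, 'fy': 521.903775444674, 'cx': 272.86456244342384, 'cy': 209.72415708223065, 'R': array([[-0.94806195, -0.3180827 , -0.00139468],
       [-0.19325272,  0.57947125, -0.79174898],
       [ 0.25264983, -0.75035756, -0.61084499]]), 't': array([0.51907672, 0.21275151, 1.50124567])}
top {'fx': 438.0147901742615, 'fy': 438.0147901742615, 'cx': 278.339494079664, 'cy': 205.86816440682347, 'R': array([[ 0.01099457, -0.99987338,  0.01150385],
       [-0.9906862 , -0.0124536 , -0.13559409],
       [ 0.13572019, -0.00990591, -0.99069768]]), 't': array([-0.0256372 ,  0.54414482,  1.23683246])}
wrist {'fx': 331.9345615163392, 'fy': 331.9345615163392, 'cx': 282.7029135880053, 'cy': 207.99085725541408, 'R': array([[ 0.31364209, -0.94954   , -0.00155827],
       [-0.9122148 , -0.30176801,  0.27712856],
       [-0.26361489, -0.0854977 , -0.96083159]]), 't': array([-0.62517496, -0.03677009,  0.37888327])}
```

View pics/top0.png

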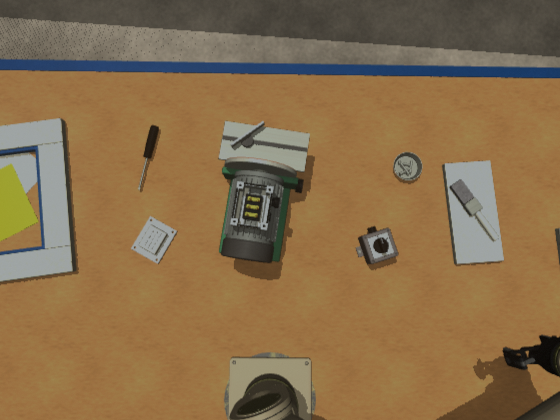

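View pics/side0.png

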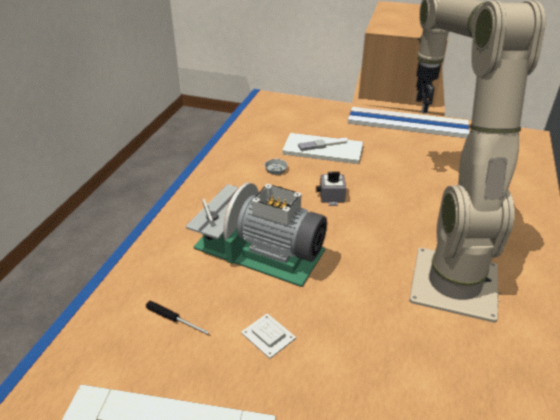

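The top view shows the sander in the centre (box mouth at about 253,205), the lid on the left (155,240), the switch on the right (380,246), the dish at (407,167) and the screwdriver at (149,158). I'll enlarge the parts that matter.

```bash
python3 - <<'E'
import cv2, numpy as np
t=cv2.imread("pics/top0.png"); s=cv2.imread("pics/side0.png")
def c(im,x,y,w=66,h=75,k=4):
    p=cv2.resize(im[y:y+h,x:x+w],None,fx=k,fy=k,interpolation=cv2.INTER_CUBIC)
    for i in range(0,w,10): cv2.putText(p,str(x+i),(i*k,8),0,.3,(0,0,255)); p[:,i*k]=(p[:,i*k]*.6+np.array([90,0,90])*.4)
    for i in range(0,h,10): cv2.putText(p,str(y+i),(0,i*k+4),0,.3,(0,0,255)); p[i*k]=(p[i*k]*.6+np.array([90,0,90])*.4)
    return p
a=np.hstack([c(t,350,210),c(t,125,205),c(t,220,165)])
b=np.hstack([c(s,305,145),c(s,235,300),c(s,245,170)])
cv2.imwrite("pics/crop0.png",np.vstack([a,b])[:600,:800])
E
```

```text
(no output)
```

View pics/crop0.png

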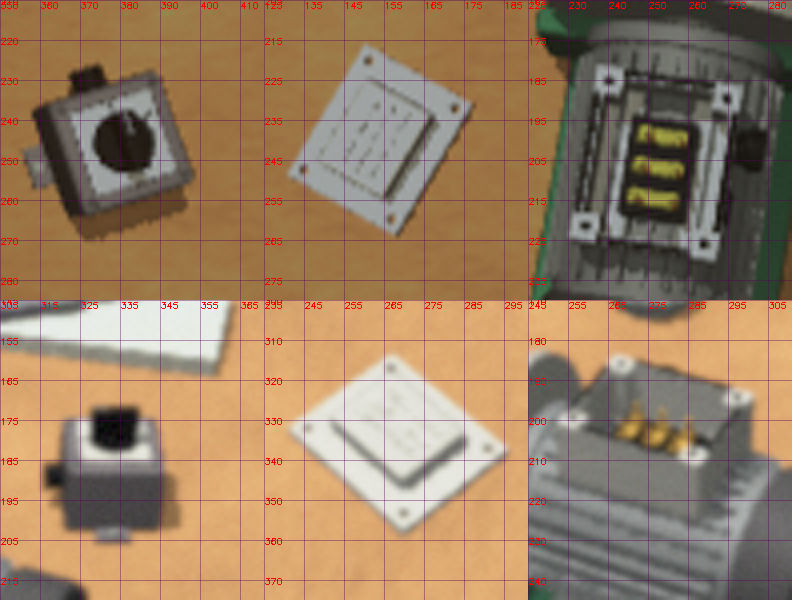

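The crops give the four lid holes, the four thread bosses and the knob, each seen in both views. I'll triangulate them and fit poses.

```bash
cat > h.py <<'E'
import numpy as np, cv2
from scipy.optimize import least_squares
def proj(m,X):
    c=np.atleast_2d(X)@np.array(m['R']).T+m['t']
    return c[:,:2]/c[:,2:]*[m['fx'],m['fy']]+[m['cx'],m['cy']]
def tri(ms,px):  # list of models, pixels of one point
    A=[np.array([[m['fx'],0,m['cx']],[0,m['fy'],m['cy']],[0,0,1]])@np.c_[m['R'],m['t']] for m in ms]
    r=lambda X:np.concatenate([proj(m,X)[0]-p for m,p in zip(ms,px)])
    s=least_squares(r,[.5,0,.1]); return s.x,np.abs(s.fun).max()
def rect(yaw,c,a=.046,b=.037):
    L=np.array([[a,b],[a,-b],[-a,-b],[-a,b]]); C,S=np.cos(yaw),np.sin(yaw)
    return np.c_[L@np.array([[C,S],[-S,C]])+c[:2],np.full(4,c[2])]
def fitrect(ms,pxs,x0,z=None):  # pxs: per camera 4x2 in rect order
    f=lambda p:np.concatenate([(proj(m,rect(p[3],[p[0],p[1],p[2] if z is None else z]))-q).ravel() for m,q in zip(ms,pxs)])
    s=least_squares(f,x0); return s.x,np.abs(s.fun).max()
E
python3 - <<'E'
from h import *; from workcell import viewer
T,S=viewer.camera_model('top'),viewer.camera_model('side')
lidT=np.array([[151,220.2],[172.5,231.7],[156.5,259.7],[134.8,247.5]]);lidS=np.array([[246,332],[266.75,317],[290.75,336.75],[269.75,353.25]])
bT=np.array([[240.25,185],[269.75,189.25],[264,226],[234,221.5]]);bS=np.array([[255.75,199.25],[268.25,185.75],[297.25,194.25],[286.25,208.25]])
for n,a,b in(('lid',lidT,lidS),('box',bT,bS)):
    P=np.array([tri([T,S],q)[0] for q in zip(a,b)]);print(n,P.round(4),P.mean(0))
    print([np.linalg.norm(P[i]-P[(i+1)%4]).round(4) for i in range(4)])
    print(fitrect([T,S],[a,b],[.5,0,.1,0]))
print('knob',tri([T,S],[[381.2,245.5],[333.7,177]]))
u=[[70,105],[158,75],[185,163],[90,197]]
for p in u: # face plate corners at z=.068
    d=np.array([(350+p[0]/4-T['cx'])/T['fx'],(210+p[1]/4-T['cy'])/T['fy'],1]);R=np.array(T['R']);o=-R.T@T['t'];d=R.T@d
    print(o+d*(.068-o[2])/d[2])
E
```

```text
lid [[0.5014 0.3567 0.0059]
 [0.4674 0.2917 0.0055]
 [0.3861 0.3348 0.0064]
 [0.4209 0.4001 0.0058]] [0.44394164 0.34580168 0.00588373]
[np.float64(0.0733), np.float64(0.092), np.float64(0.074), np.float64(0.0914)]
(array([ 0.44394591,  0.34578931,  0.005854  , -0.48905522]), np.float64(0.29104176854366415))
box [[0.5706 0.0783 0.2234]
 [0.5602 0.0044 0.2226]
 [0.4687 0.0175 0.2221]
 [0.4784 0.0914 0.2239]] [0.51947364 0.04789167 0.22300023]
[np.float64(0.0746), np.float64(0.0925), np.float64(0.0746), np.float64(0.0931)]
(array([ 0.51944703,  0.0479365 ,  0.22309422, -0.13964318]), np.float64(0.3325233368181557))
knob (array([ 0.43046208, -0.30597829,  0.08149157]), np.float64(0.1295389468441499))
[ 0.45695132 -0.27108746  0.068     ]
[ 0.47888039 -0.33375523  0.068     ]
[ 0.41719569 -0.35130329  0.068     ]
[ 0.39275517 -0.28403771  0.068     ]
```

{"api": "play_rows", "payload": {
  "plan": [0, 0, 0, 0.08, -0.05, 0.01, 1, 0, 0, 0, 0.14, -0.09, 0.03, 1, 0, 0, 0, 0.2, -0.125, 0.04, 1, 0, 0, 0, 0.26, -0.16, 0.05, 1, 0, 0, 0, 0.3165, -0.197, 0.06, 1, 0, 0, 0, 0.3165, -0.197, 0.06, 1, 0, 0, 0, 0.3165, -0.197, 0.06, 1, 0, 0, 0, 0.3165, -0.197, 0.06, 1]
}}

```text
clock: 1.15
position: [0.4342, -0.3079, 0.1851]
ee_rot: [0.987, 0.158, -0.0, -0.0]
ft_force: [-0.1, -0.4, -0.2]
grip_width: 1.004
grasp_force: 0.0
```

```bash
python3 - <<'E'
from workcell import status, viewer
import cv2,pickle
o=status.get_obs();m=viewer.camera_model('wrist');im=viewer.camera('wrist')[:,:,::-1]
print(o['position'],o['ee_rot'],o['clock']);pickle.dump((o,m),open('w1.pkl','wb'))
cv2.imwrite("pics/w1.png",im)
E
```

```text
[ 0.43416266 -0.3078557   0.18514599] [ 9.87368218e-01  1.58442193e-01 -2.69889581e-04 -9.95950133e-06] 1.15
```

View pics/w1.png

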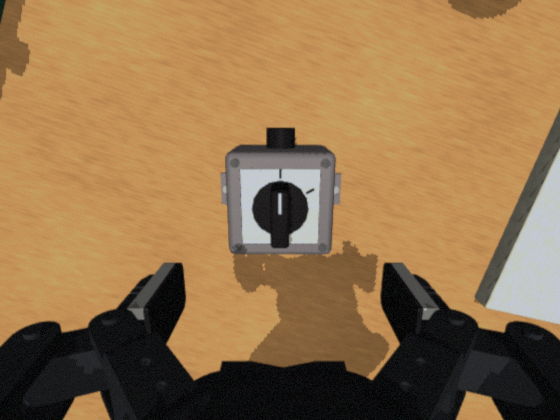

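The wrist view shows the bar vertical at columns 272–289. The skirt is centred at about (280,208), the plate corners are (244,169) and (317,169), and the 60° mark is at upper right (clockwise).

```bash
cat >> h.py <<'E'
def ray(m,p,z):
    R=np.array(m['R']);o=-R.T@m['t'];d=R.T@np.array([(p[0]-m['cx'])/m['fx'],(p[1]-m['cy'])/m['fy'],1]);return o+d*(z-o[2])/d[2]
E
python3 - <<'E'
from h import *; from workcell import viewer; import pickle
o,m=pickle.load(open('w1.pkl','rb'));T,S=viewer.camera_model('top'),viewer.camera_model('side')
q=np.array([ray(m,p,.068) for p in((244,169),(317,169),(319,244),(242,244))]);print(q,q.mean(0))
d=q[0]+q[1]-q[2]-q[3];print('yaw',np.degrees(np.arctan2(d[1],d[0])))
print('skirt',ray(m,(280,208),.0735),'tri knob wrist/top/side',tri([m,T,S],[(280,208),(381.2,245.5),(333.7,178)]))
print('bar ends top',ray(m,(281,183),.1005),ray(m,(280,247),.1005),proj(m,[.4342,-.3079,.1851]))
E
```

```text
[[ 0.45360087 -0.27189132  0.068     ]
 [ 0.47069596 -0.32355041  0.068     ]
 [ 0.4147052  -0.34556584  0.068     ]
 [ 0.39545257 -0.28740514  0.068     ]] [ 0.43361365 -0.30710318  0.068     ]
yaw 18.201008036731203
skirt [ 0.43480592 -0.30635507  0.0735    ] tri knob wrist/top/side (array([ 0.43418899, -0.30664216,  0.07290868]), np.float64(1.3170022846684901))
bar ends top [ 0.45867766 -0.29943896  0.1005    ] [ 0.41558711 -0.31289862  0.1005    ] [[280.84210653 282.19149416]]
```

{"api": "play_rows", "payload": {
  "plan": [0, 0, 0, 0, -0.001, 0.03, 0.4, 0, 0, 0, 0, -0.001, 0.05, 0.4, 0, 0, 0, 0, -0.001, 0.05, 0.4, 0, 0, 0, 0, -0.001, 0.05, 0.4, 0, 0, 0, 0, -0.001, 0.05, 0.4],
  "squeeze": 30
}}

```text
clock: 1.82
position: [0.4344, -0.3074, 0.1364]
ee_rot: [0.987, 0.158, 0.001, 0.001]
ft_force: [-0.2, 0.9, -0.1]
grip_width: 0.404
grasp_force: 0.0
```

```bash
python3 - <<'E'
from workcell import status, viewer, manip
import cv2
o=status.get_obs();print(o['position'],o['grip_width'],manip.tip_extent)
cv2.imwrite("pics/w2.png",viewer.camera('wrist')[150:,100:460,::-1])
E
```

```text
[ 0.43440131 -0.30738226  0.13639859] 0.40415170508344644 0.014
```

View pics/w2.png

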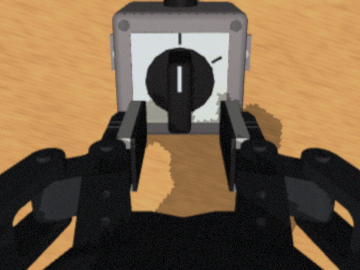

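The bar is centred between the half-closed pads. I'll descend and close on it.

{"api": "play_rows", "payload": {
  "plan": [0, 0, 0, 0, -0.0005, 0.02, 0.4, 0, 0, 0, 0, -0.0005, 0.042, 0.4, 0, 0, 0, 0, -0.0005, 0.042, 0.4, 0, 0, 0, 0, -0.0005, 0.042, 0, 0, 0, 0, 0, -0.0005, 0.042, 0, 0, 0, 0, 0, -0.0005, 0.042, 0, 0, 0, 0, 0, -0.0005, 0.042, 0],
  "squeeze": 30
}}

```text
clock: 2.75
position: [0.4342, -0.3057, 0.0946]
ee_rot: [0.987, 0.158, 0.0, -0.0]
ft_force: [-3.0, 3.9, 4.7]
grip_width: 0.141
grasp_force: 30.7
```

{"api": "play_rows", "payload": {
  "plan": [0, 0, 8, 0, 0, 0, 0, 0, 0, 16, 0, 0, 0, 0, 0, 0, 24, 0, 0, 0, 0, 0, 0, 32, 0, 0, 0, 0, 0, 0, 40, 0, 0, 0, 0, 0, 0, 48, 0, 0, 0, 0, 0, 0, 55, 0, 0, 0, 0, 0, 0, 59, 0, 0, 0, 0, 0, 0, 60.5, 0, 0, 0, 0, 0, 0, 60.5, 0, 0, 0, 0, 0, 0, 60.5, 0, 0, 0, 0],
  "squeeze": 30
}}

```text
clock: 4.12
position: [0.434, -0.3063, 0.0946]
ee_rot: [0.933, -0.36, 0.0, 0.0]
ft_force: [-4.3, 2.9, 7.2]
grip_width: 0.144
grasp_force: 31.0
```

```bash
python3 - <<'E'
from workcell import status
from scipy.spatial.transform import Rotation as R
import numpy as np
o=status.get_obs();x=R.from_quat(o['ee_rot']).as_matrix()[:,0]
print(np.degrees(np.arctan2(x[1],x[0])),o['torque'],o['ft_force'],o['grip_width'])
E
```

```text
-42.230237316873016 [0.57822923 1.07292776 0.21671117] [-4.26873683  2.9309809   7.24551966] 0.14398730733207835
```

{"api": "play_rows", "payload": {
  "plan": [0, 0, 1.5, 0, 0, 0, 0, 0, 0, 1.5, 0, 0, 0, 0, 0, 0, 1.5, 0, 0, 0, 0]
}}

```text
clock: 4.5
position: [0.434, -0.3062, 0.0946]
ee_rot: [0.928, -0.372, 0.0, 0.0]
ft_force: [-5.3, 3.6, 6.2]
grip_width: 0.145
grasp_force: 32.8
```

```bash
python3 - <<'E'
from workcell import status,viewer
import cv2
o=status.get_obs();print(o['torque'],o['ft_force'])
cv2.imwrite("pics/w3.png",viewer.camera('wrist')[100:,100:460,::-1])
E
```

```text
[0.57305807 1.11355569 0.63701586] [-5.32867515  3.63730355  6.20097986]
```

View pics/w3.png

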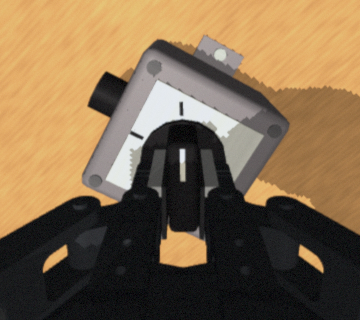

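The torque about the vertical jumped to 0.64 N·m and the pointer is on the 60° mark, so the knob is at its stop. Releasing.

{"api": "play_rows", "payload": {
  "plan": [0, 0, 0, 0, 0, 0, 1, 0, 0, 0, 0, 0, 0, 1, 0, 0, 0, 0, 0, 0, 1, 0, 0, 0, 0, 0, 0, 1, 0, 0, 0, 0, 0, 0, 1, 0, 0, 0, 0, 0, 0, 1, 0, 0, 0, 0, 0, -0.05, 1, 0, 0, 0, 0, 0, -0.1, 1, 0, 0, 0, 0, 0, -0.1, 1]
}}

```text
clock: 5.68
position: [0.4358, -0.3074, 0.1975]
ee_rot: [0.928, -0.373, 0.004, 0.001]
ft_force: [-0.1, 1.1, -0.1]
grip_width: 1.003
grasp_force: 0.0
```

```bash
python3 - <<'E'
from workcell import status,viewer
import cv2,numpy as np
from scipy.spatial.transform import Rotation as R
o=status.get_obs();print(o['position'],o['ee_rot'],o['ft_force'],o['grip_width'],o['clock'])
im=np.hstack([viewer.camera('wrist')[:,130:430,::-1],cv2.resize(viewer.camera('side')[150:210,300:360,::-1],(420,420))])
cv2.imwrite("pics/w4.png",im)
# target above lid, yaw -28.02deg
M=R.from_quat(o['ee_rot']);x=M.as_matrix()[:,0]
print('yaw',np.degrees(np.arctan2(x[1],x[0])))
yaw=-.489;Rt=R.from_euler('z',yaw)*R.from_euler('x',np.pi)
for p in([.434,-.3062,.33],[.444,.346,.33],[.444,.346,.14]):
    print((M.inv().apply(np.array(p)-o['position'])).round(4),np.degrees((M.inv()*Rt).as_rotvec()).round(2))
E
```

```text
[ 0.43582401 -0.30739687  0.19746262] [ 9.27841711e-01 -3.72956112e-01  3.59506292e-03  7.57841111e-04] [-0.0559353   1.14800152 -0.05262856] 1.00322619752682 5.675
yaw -43.7966638142473
[-0.0012  0.0002 -0.1325] [ -0.02  -0.42 -15.78]
[-0.4453 -0.4775 -0.1352] [ -0.02  -0.42 -15.78]
[-0.4467 -0.4772  0.0548] [ -0.02  -0.42 -15.78]
```

View pics/w4.png

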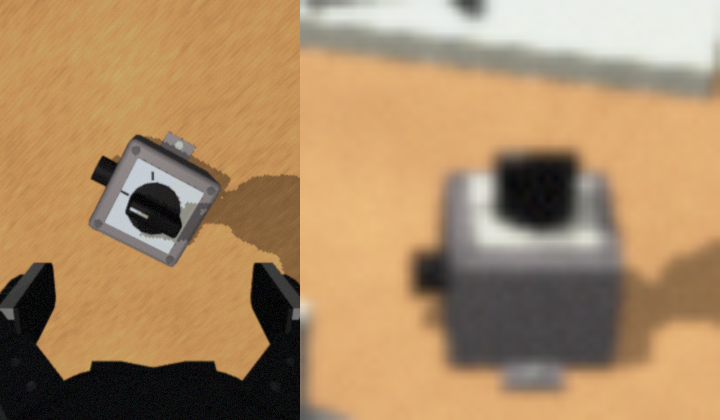

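The knob has sprung back to its rest mark. Now I'll go up and over to the lid.

{"api": "play_rows", "payload": {
  "plan": [0, 0, 0, 0, 0, -0.06, 1, 0, 0, 0, 0, 0, -0.12, 1, 0, 0, 0, -0.03, -0.03, -0.15, 1, 0, 0, -5, -0.07, -0.075, -0.15, 1, 0, 0, -10, -0.11, -0.12, -0.15, 1, 0, 0, -15.8, -0.15, -0.16, -0.15, 1, 0, 0, -15.8, -0.19, -0.205, -0.15, 1, 0, 0, -15.8, -0.23, -0.25, -0.15, 1, 0, 0, -15.8, -0.27, -0.29, -0.15, 1, 0, 0, -15.8, -0.31, -0.335, -0.15, 1, 0, 0, -15.8, -0.35, -0.377, -0.15, 1, 0, 0, -15.8, -0.39, -0.42, -0.14, 1, 0, 0, -15.8, -0.43, -0.46, -0.12, 1, 0, 0, -15.8, -0.446, -0.477, -0.08, 1, 0, 0, -15.8, -0.446, -0.477, -0.03, 1, 0, 0, -15.8, -0.446, -0.477, 0.02, 1, 0, 0, -15.8, -0.446, -0.477, 0.055, 1, 0, 0, -15.8, -0.446, -0.477, 0.055, 1, 0, 0, -15.8, -0.446, -0.477, 0.055, 1]
}}

```text
clock: 8.15
position: [0.4471, 0.3013, 0.2028]
ee_rot: [0.97, -0.242, -0.003, 0.0]
ft_force: [0.3, 2.4, -2.5]
grip_width: 1.003
grasp_force: 0.0
```

```bash
python3 - <<'E'
from workcell import status,viewer
import cv2,pickle
o=status.get_obs();m=viewer.camera_model('wrist');im=viewer.camera('wrist')[:,:,::-1]
print(o['position'],o['ee_rot'],o['clock']);pickle.dump((o,m),open('w5.pkl','wb'))
cv2.imwrite("pics/w5.png",cv2.resize(im[60:310,100:460],None,fx=2,fy=2,interpolation=2))
E
```

```text
[0.44708218 0.30129495 0.20280572] [ 9.70180428e-01 -2.42368209e-01 -2.72726201e-03  3.87773213e-04] 8.15
```

View pics/w5.png

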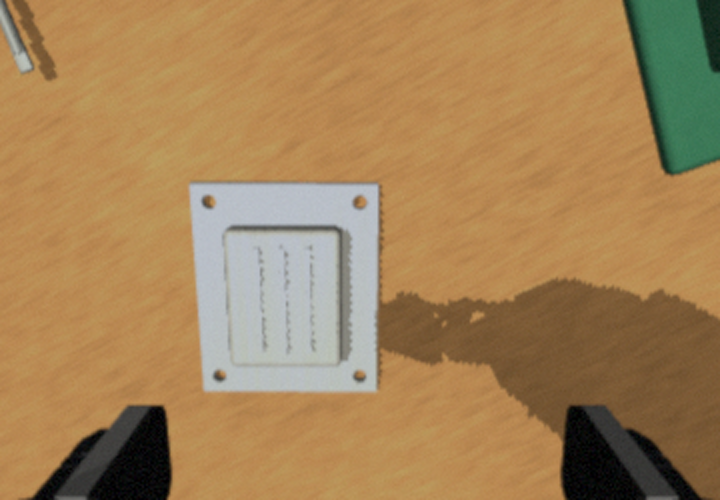

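The lid is seen squarely, with holes at full-image (204,161), (280,161), (280,248) and (209.5,248). The arm had not quite finished its move, so I'll fit the lid pose and work out the rest.

```bash
cat >> h.py <<'E'
from scipy.spatial.transform import Rotation as Ro
def delta(o,p,yaw):
    M=Ro.from_quat(o['ee_rot']);Rt=Ro.from_euler('z',yaw)*Ro.from_euler('x',np.pi)
    return M.inv().apply(np.array(p)-o['position']).round(4),np.degrees((M.inv()*Rt).as_rotvec()).round(2)
E
python3 - <<'E'
from h import *; from workcell import viewer,status; import pickle
o,m=pickle.load(open('w5.pkl','rb'));T,S=viewer.camera_model('top'),viewer.camera_model('side')
w=np.array([(204,161),(280,161),(280,248),(209.5,248)])
lidT=np.array([[151,220.2],[172.5,231.7],[156.5,259.7],[134.8,247.5]]);lidS=np.array([[246,332],[266.75,317],[290.75,336.75],[269.75,353.25]])
print(fitrect([m],[w],[.44,.34,.01,-.5]),fitrect([m],[w],[.44,.34,.01,-.5],.006),fitrect([m,T,S],[w,lidT,lidS],[.44,.34,.01,-.5]))
print(status.get_obs()['position'],status.get_obs()['joint_velocities'].round(2))
E
```

```text
(array([ 0.44621037,  0.3458774 ,  0.00719635, -0.49044949]), np.float64(0.19660610565091474)) (array([ 0.44600078,  0.34615281,  0.00419945, -0.49042399]), np.float64(0.3158765765193152)) (array([ 0.44549672,  0.34616081,  0.0055044 , -0.48990006]), np.float64(0.7803256568208212))
[0.44175084 0.3067785  0.19712467] [ 0.17 -0.04 -0.27 -0.03  0.09  0.15 -0.03]
```

{"api": "play_rows", "payload": {
  "plan": [0, 0, 0, 0, 0, 0, 1, 0, 0, 0, 0, 0, 0, 1]
}}

```text
clock: 8.45
position: [0.4475, 0.3006, 0.2044]
ee_rot: [0.97, -0.242, -0.003, 0.001]
ft_force: [1.4, -1.5, 0.3]
grip_width: 1.002
grasp_force: 0.0
```

{"api": "play_rows", "payload": {
  "plan": [0, 0, 0, -0.023, -0.039, 0.05, 1, 0, 0, 0, -0.023, -0.039, 0.1, 1, 0, 0, 0, -0.023, -0.039, 0.124, 1, 0, 0, 0, -0.023, -0.039, 0.124, 1, 0, 0, 0, -0.023, -0.039, 0.124, 1, 0, 0, 0, -0.023, -0.039, 0.124, 1]
}}

```text
clock: 9.2
position: [0.445, 0.3472, 0.0817]
ee_rot: [0.97, -0.242, -0.003, -0.001]
ft_force: [-0.1, -0.3, 0.2]
grip_width: 1.0
grasp_force: 0.0
```

```bash
python3 - <<'E'
from h import *; from workcell import status
o=status.get_obs();print(o['position'],o['ee_rot'],delta(o,[.4455,.346,.03],-.490))
E
```

```text
[0.44501618 0.34715962 0.08174431] [ 9.70298711e-01 -2.41889936e-01 -3.01562831e-03 -7.58481151e-04] (array([0.0013, 0.0008, 0.0517]), array([-0.  ,  0.36,  0.08]))
```

{"api": "play_rows", "payload": {
  "plan": [0, 0.36, 0, 0.001, 0.001, 0.03, 0.82, 0, 0.36, 0, 0.001, 0.001, 0.052, 0.82, 0, 0.36, 0, 0.001, 0.001, 0.056, 0.82, 0, 0.36, 0, 0.001, 0.001, 0.056, 0.82, 0, 0.36, 0, 0.001, 0.001, 0.056, 0.82]
}}

```text
clock: 9.82
position: [0.4446, 0.3461, 0.0252]
ee_rot: [0.97, -0.241, 0.0, 0.001]
ft_force: [0.2, 0.9, 0.2]
grip_width: 0.827
grasp_force: 0.0
```

```bash
python3 - <<'E'
from h import *; from workcell import status,viewer
o=status.get_obs();print(o['position'],o['ft_force'],delta(o,[.4455,.346,.022],-.490))
cv2.imwrite("pics/w6.png",viewer.camera('wrist')[150:,100:460,::-1])
E
```

```text
[0.44464905 0.34606177 0.02524769] [0.17317471 0.87819467 0.17455389] (array([ 0.0008, -0.0003,  0.0032]), array([ 0.06, -0.02,  0.13]))
```

View pics/w6.png

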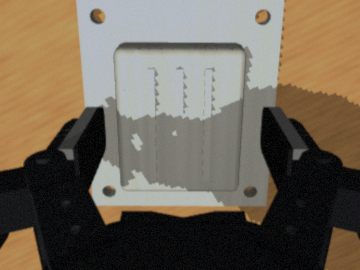

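The pads straddle the pan symmetrically with no contact yet. I'll go a little lower and close.

{"api": "play_rows", "payload": {
  "plan": [0, 0, 0, 0.001, 0, 0.003, 0.82, 0, 0, 0, 0.001, 0, 0.003, 0.82, 0, 0, 0, 0.001, 0, 0.003, 0.4, 0, 0, 0, 0.001, 0, 0.003, 0.4, 0, 0, 0, 0.001, 0, 0.003, 0.4, 0, 0, 0, 0.001, 0, 0.003, 0.4],
  "squeeze": 60
}}

```text
clock: 10.62
position: [0.4452, 0.3454, 0.0217]
ee_rot: [0.97, -0.241, -0.0, 0.001]
ft_force: [0.1, 0.2, 5.8]
grip_width: 0.636
grasp_force: 64.0
```

```bash
python3 - <<'E'
from workcell import status
o=status.get_obs();print(o['position'],o['ft_force'],o['torque'],o['ee_rot'])
E
```

```text
[0.44523997 0.34535565 0.02168699] [0.10568117 0.17601158 5.77536054] [-0.18170302  0.27019229 -0.0114747 ] [ 9.70404394e-01 -2.41483715e-01 -2.21632565e-04  9.37605285e-04]
```

{"api": "play_rows", "payload": {
  "plan": [0, 0, 0, 0, 0, -0.01, 0.4, 0, 0, 0, 0, 0, -0.03, 0.4, 0, 0, 0, 0, 0, -0.07, 0.4, 0, 0, 0, 0, 0, -0.12, 0.4, 0, 0, 0, 0, 0, -0.17, 0.4, 0, 0, 0, 0, 0, -0.22, 0.4, 0, 0, 0, 0, 0, -0.27, 0.4, 0, 0, 0, 0, 0, -0.31, 0.4, 0, 0, 0, 0, 0, -0.31, 0.4, 0, 0, 0, 0, 0, -0.31, 0.4, 0, 0, 0, 0, 0, -0.31, 0.4],
  "squeeze": 60
}}

```text
clock: 12.0
position: [0.4448, 0.3454, 0.33]
ee_rot: [0.97, -0.242, -0.001, 0.002]
ft_force: [-0.2, 0.4, -3.0]
grip_width: 0.638
grasp_force: 64.6
```

```bash
python3 - <<'E'
from h import *; from workcell import status,viewer
o=status.get_obs();m=viewer.camera_model('wrist');im=viewer.camera('wrist')[:,:,::-1]
print(o['position'],o['ee_rot'],o['ft_force'],o['joint_pos'].round(2));print(delta(o,[.5194,.0479,.33],-.1396))
import pickle;pickle.dump((o,m),open('w7.pkl','wb'))
cv2.imwrite("pics/w7.png",cv2.resize(im[120:360,100:460],None,fx=2.2,fy=2.2,interpolation=2))
E
```

```text
[0.44477671 0.34539072 0.32998407] [ 9.70380454e-01 -2.41570849e-01 -9.48392092e-04  2.09761187e-03] [-0.22099468  0.37402011 -2.96804466] [-1.66  0.27  1.12  1.53 -0.24  1.5  -2.59]
(array([0.2054, 0.2278, 0.0008]), array([  0.25,   0.09, -19.96]))
```

View pics/w7.png

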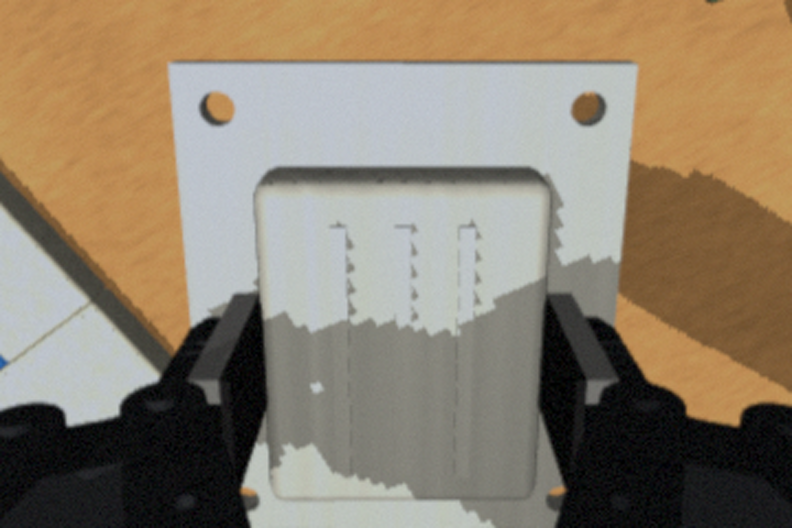

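The lid is in the hand, about 3 N, with its front holes at (198.6,169.1) and (367.7,169.1) in the full image. I'll work out the lid pose in the tool.

```bash
python3 - <<'E'
from h import *; import pickle
o,m=pickle.load(open('w7.pkl','rb'))
w=np.array([(198.6,169.1),(367.7,169.1)])
f=lambda p:(proj(m,rect(p[2],[p[0],p[1],p[3]]))[:2]-w).ravel()
s=least_squares(f,[.4455,.346,-.49,.314]);print(s.x)
M=Ro.from_quat(o['ee_rot']);print('lid(top face) in tool',M.inv().apply(np.array([s.x[0],s.x[1],s.x[3]])-o['position']))
x=M.as_matrix()[:,0];print('tool yaw',np.arctan2(x[1],x[0]), 'z',M.as_matrix()[:,2])
E
```

```text
[ 0.44533783  0.34415268 -0.48742891  0.31435091]
lid(top face) in tool [0.001089   0.00075966 0.01563587]
tool yaw -0.4879718296977733 z [-0.00285405 -0.00361276 -0.9999894 ]
```

{"api": "play_rows", "payload": {
  "plan": [0, 0, 0, 0.04, 0.044, 0, 0.4, 0, 0, -5, 0.08, 0.088, 0, 0.4, 0, 0, -10, 0.11, 0.125, 0, 0.4, 0, 0, -15, 0.14, 0.16, 0, 0.4, 0, 0, -20, 0.17, 0.19, 0, 0.4, 0, 0, -20, 0.2, 0.22, 0, 0.4, 0, 0, -20, 0.205, 0.228, 0, 0.4, 0, 0, -20, 0.205, 0.228, 0, 0.4, 0, 0, -20, 0.205, 0.228, 0, 0.4, 0, 0, -20, 0.205, 0.228, 0, 0.4]
}}

```text
clock: 13.3
position: [0.5194, 0.0498, 0.3316]
ee_rot: [0.998, -0.068, -0.001, 0.001]
ft_force: [-0.6, 0.2, -2.8]
grip_width: 0.633
grasp_force: 64.7
```

```bash
python3 - <<'E'
from h import *; from workcell import status,viewer
o=status.get_obs();print(o['position'],o['ee_rot'],o['ft_force'],o['joint_pos'].round(2),o['clock']);print(delta(o,[.5194,.0479,.33],-.1396))
E
```

```text
[0.51936903 0.04978107 0.3315875 ] [ 9.97673109e-01 -6.81655065e-02 -6.59087799e-04  1.18174714e-03] [-0.61870811  0.15424863 -2.84311531] [-1.35  0.1   1.27  1.64 -0.1   1.48 -1.78] 13.3
(array([0.0003, 0.0019, 0.0016]), array([0.14, 0.07, 0.18]))
```

{"api": "play_rows", "payload": {
  "plan": [0.14, 0.07, 0.2, -0.0007, 0.001, 0.03, 0.4, 0.14, 0.07, 0.2, -0.0007, 0.001, 0.05, 0.4, 0.14, 0.07, 0.2, -0.0007, 0.001, 0.06, 0.4, 0.14, 0.07, 0.2, -0.0007, 0.001, 0.065, 0.4, 0.14, 0.07, 0.2, -0.0007, 0.001, 0.065, 0.4, 0.14, 0.07, 0.2, -0.0007, 0.001, 0.065, 0.4, 0.14, 0.07, 0.2, -0.0007, 0.001, 0.065, 0.4, 0.14, 0.07, 0.2, -0.0007, 0.001, 0.065, 0.4]
}}

```text
clock: 14.3
position: [0.5187, 0.0473, 0.2669]
ee_rot: [0.997, -0.071, 0.0, -0.0]
ft_force: [0.1, 0.5, -2.5]
grip_width: 0.638
grasp_force: 64.6
```

```bash
python3 - <<'E'
from h import *; from workcell import status,viewer
o=status.get_obs();print(o['position'],o['ft_force'],o['clock']);print(delta(o,[.5185,.0488,.261],-.1396))
t=viewer.camera('top')[:,:,::-1];s=viewer.camera('side')[:,:,::-1]
for n in 'ts':cv2.imwrite(f"pics/{n}8.png",{'t':t,'s':s}[n])
def c(im,x,y,w=66,h=75,k=6):
    p=cv2.resize(im[y:y+h,x:x+w],None,fx=k,fy=k,interpolation=cv2.INTER_CUBIC)
    for i in range(0,w,10): cv2.putText(p,str(x+i),(i*k,8),0,.3,(0,0,255))
    for i in range(0,h,10): cv2.putText(p,str(y+i),(0,i*k+4),0,.3,(0,0,255))
    return p
cv2.imwrite("pics/c8.png",np.hstack([c(t,220,165),c(s,240,155)]))
T,S=viewer.camera_model('top'),viewer.camera_model('side')
P=rect(-.1396,[.5194,.0479,.2504]);print(proj(T,P),proj(S,P))
E
```

```text
[0.51873858 0.04734337 0.26691344] [ 0.10237728  0.54838955 -2.50901347] 14.3
(array([-0.0004, -0.0014,  0.0059]), array([-0.01, -0.03, -0.14]))
[[239.43807654 183.02011451]
 [269.51066458 187.57784051]
 [263.6604619  224.86676673]
 [233.23481446 220.23118109]] [[255.89423253 191.37844473]
 [268.10689834 177.8109223 ]
 [297.55267902 186.08033121]
 [286.15659771 200.27295411]]
```

View pics/c8.png

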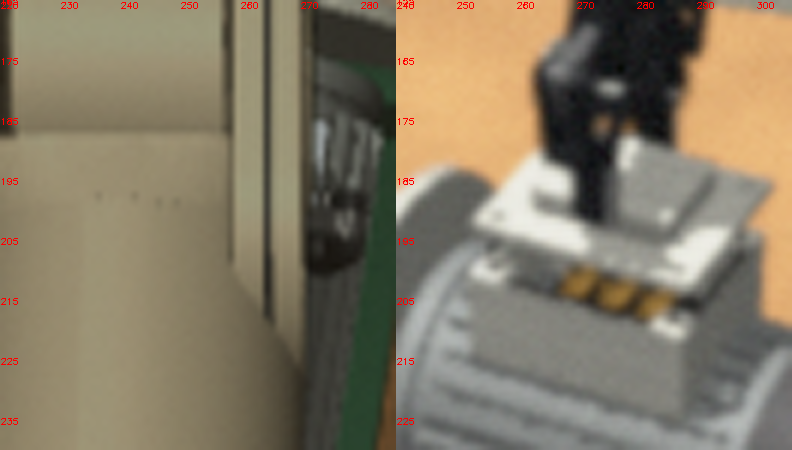

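I've now viewed 11 pictures, one over the limit of 10, so from here on I measure by code only. In the last one, the side view showed the lid squarely over the box, with its front-left hole at (256.8,191.2) against 255.9,191.0 predicted. The top camera is blocked by the arm. I'll lift and back off with the lid, and fit the box threads in the wrist camera.

{"api": "play_rows", "payload": {
  "plan": [0, 0, 0, 0, 0, -0.03, 0.4, 0, 0, 0, 0, 0, -0.07, 0.4, 0, 0, 0, -0.03, 0, -0.11, 0.4, 0, 0, 0, -0.07, 0, -0.14, 0.4, 0, 0, 0, -0.1, 0, -0.155, 0.4, 0, 0, 0, -0.1, 0, -0.155, 0.4, 0, 0, 0, -0.1, 0, -0.155, 0.4, 0, 0, 0, -0.1, 0, -0.155, 0.4, 0, 0, 0, -0.1, 0, -0.155, 0.4]
}}

```text
clock: 15.52
position: [0.4199, 0.0613, 0.4212]
ee_rot: [0.997, -0.071, -0.0, 0.001]
ft_force: [0.2, 0.2, -3.1]
grip_width: 0.634
grasp_force: 65.1
```

```bash
cat >> h.py <<'E'
from scipy.optimize import minimize
from scipy.ndimage import map_coordinates
def holefit(im,m,x0,r=.0033,R=.0065,a=.046,b=.037):
    g=cv2.cvtColor(im,cv2.COLOR_RGB2GRAY).astype(float);th=np.arange(0,2*np.pi,.4)
    ring=lambda rr:np.array([(q*np.cos(t),q*np.sin(t),0) for q in rr for t in th])
    D,A=ring([.3*r,.7*r,r*.95]),ring([1.35*r,R])
    def sc(p):
        tot=0
        for h in rect(p[2],[p[0],p[1],p[3] if len(p)>3 else x0[4]],a,b):
            v=[map_coordinates(g,proj(m,h+q).T[::-1],order=1,mode='nearest').mean() for q in(D,A)];tot+=v[0]-v[1]
        return tot
    best=min((minimize(sc,[x0[0]+i,x0[1]+j,x0[2]],method='Nelder-Mead',options=dict(initial_simplex=[[x0[0]+i,x0[1]+j,x0[2]],[x0[0]+i+.002,x0[1]+j,x0[2]],[x0[0]+i,x0[1]+j+.002,x0[2]],[x0[0]+i,x0[1]+j,x0[2]+.02]])) for i in(-.004,0,.004) for j in(-.004,0,.004)),key=lambda s:s.fun)
    return best.x,best.fun
E
python3 - <<'E'
from h import *; from workcell import status,viewer; import pickle
o=status.get_obs();m=viewer.camera_model('wrist');im=viewer.camera('wrist').copy()
print(o['position'],o['ee_rot'],o['ft_force'],o['clock'],np.abs(o['joint_velocities']).max())
pickle.dump((o,m),open('w9.pkl','wb'));cv2.imwrite('pics/w9.png',im[:,:,::-1])
print('px',proj(m,rect(-.1396,[.5194,.0479,.224])))
print('box wrist',holefit(im,m,[.5194,.0479,-.1396,0,.224]))
t=cv2.imread('pics/top0.png')[:,:,::-1].copy();s=cv2.imread('pics/side0.png')[:,:,::-1].copy()
print('box top',holefit(t,viewer.camera_model('top'),[.5194,.0479,-.1396,0,.224]));print('box side',holefit(s,viewer.camera_model('side'),[.5194,.0479,-.1396,0,.224]))
E
```

```text
[0.41986377 0.06133933 0.42117405] [ 9.97441182e-01 -7.14871530e-02 -2.15670858e-04  7.93328465e-04] [ 0.16307097  0.17789362 -3.14463905] 15.525 0.007969906675242087
px [[238.50348745  22.76234496]
 [322.61423772  22.57425522]
 [319.62659521 129.85955261]
 [242.27823463 130.04693535]]
box wrist (array([ 0.52173701,  0.04864616, -0.14084505]), np.float64(-454.3119923114988))
box top (array([ 0.52018597,  0.04886526, -0.14019472]), np.float64(-246.72409689773448))
box side (array([ 0.52074119,  0.04756056, -0.14187206]), np.float64(-54.19187525342974))
```

Wrist-only and fixed-camera-only chains agree on the TCP target: (0.5207,0.0496) and about (0.521,0.0483). I'll use (0.5208,0.049), with yaw −0.1405.

```bash
python3 - <<'E'
from h import *; from workcell import status
print(delta(status.get_obs(),[.5208,.049,.2645],-.1405))
E
```

```text
(array([ 0.1017, -0.0023,  0.1568]), array([ 0.08,  0.01, -0.14]))
```

{"api": "play_rows", "payload": {
  "plan": [0.08, 0, -0.14, 0.03, -0.0023, 0.01, 0.4, 0.08, 0, -0.14, 0.07, -0.0023, 0.04, 0.4, 0.08, 0, -0.14, 0.1, -0.0023, 0.07, 0.4, 0.08, 0, -0.14, 0.1017, -0.0023, 0.1, 0.4, 0.08, 0, -0.14, 0.1017, -0.0023, 0.13, 0.4, 0.08, 0, -0.14, 0.1017, -0.0023, 0.145, 0.4, 0.08, 0, -0.14, 0.1017, -0.0023, 0.152, 0.4, 0.08, 0, -0.14, 0.1017, -0.0023, 0.156, 0.4, 0.08, 0, -0.14, 0.1017, -0.0023, 0.156, 0.4, 0.08, 0, -0.14, 0.1017, -0.0023, 0.156, 0.4, 0.08, 0, -0.14, 0.1017, -0.0023, 0.156, 0.4, 0.08, 0, -0.14, 0.1017, -0.0023, 0.156, 0.4]
}}

```text
clock: 17.08
position: [0.5207, 0.0494, 0.2659]
ee_rot: [0.998, -0.07, 0.0, -0.001]
ft_force: [-0.4, 0.2, -3.4]
grip_width: 0.631
grasp_force: 65.2
```

```bash
python3 - <<'E'
from h import *; from workcell import status
o=status.get_obs();print(o['position'],o['ft_force'],delta(o,[.5208,.049,.261],-.1405))
E
```

```text
[0.52072709 0.04938799 0.26587888] [-0.36002318  0.18143501 -3.41949886] (array([0.0001, 0.0004, 0.0049]), array([-0.09, -0.03,  0.05]))
```

{"api": "play_rows", "payload": {
  "plan": [0, 0, 0, 0, 0.0004, 0.002, 0.4, 0, 0, 0, 0, 0.0004, 0.004, 0.4, 0, 0, 0, 0, 0.0004, 0.004, 0.4, 0, 0, 0, 0, 0.0004, 0.004, 0.4, 0, 0, 0, 0, 0.0004, 0.004, 0.4, 0, 0, 0, 0, 0.0004, 0.004, 0.4, 0, 0, 0, 0, 0.0004, 0.004, 0.4, 0, 0, 0, 0, 0.0004, 0.004, 0.4]
}}

```text
clock: 18.08
position: [0.5206, 0.049, 0.2617]
ee_rot: [0.998, -0.07, 0.0, -0.001]
ft_force: [-1.0, 0.0, -3.3]
grip_width: 0.634
grasp_force: 65.3
```

```bash
python3 - <<'E'
from h import *; import h,pickle; from workcell import status,viewer
o=status.get_obs();print(o['position'],o['ft_force'],o['grasp_force'],np.abs(o['joint_velocities']).max(),delta(o,[.5208,.049,.261],-.1405))
# in-hand slip: front-hole patch around, compare with w7 (tool-fixed camera)
m=viewer.camera_model('wrist');im=viewer.camera('wrist').copy();cv2.imwrite('pics/w10.png',im[:,:,::-1])
r=cv2.imread('pics/w9.png',0);g=cv2.cvtColor(im,cv2.COLOR_RGB2GRAY)
for x,y in((199,169),(368,169)):
    t=r[y-14:y+14,x-14:x+14];q=cv2.matchTemplate(g[y-24:y+24,x-24:x+24],t,cv2.TM_CCOEFF_NORMED);print(cv2.minMaxLoc(q)[1],np.array(cv2.minMaxLoc(q)[3])-10)
p=o['position']
full=rect
h.rect=lambda yaw,c,a=.046,b=.037:full(yaw,c,a,b)[:2]
print('lid by wrist front holes',holefit(im,m,[p[0],p[1],-.1405,0,p[2]-.0157]))
S=viewer.camera_model('side');s=viewer.camera('side').copy()
h.rect=lambda yaw,c,a=.046,b=.037:full(-.1405,c,a,b)[[0,3]]
print('lid by side near holes',holefit(s,S,[.5203,.0485,-.1405,0,p[2]-.0157]))
s0=cv2.imread('pics/side0.png')[:,:,::-1].copy();print('box by side near holes',holefit(s0,S,[.5203,.0485,-.1405,0,.224]))
E
```

```text
[0.5205909  0.04895126 0.26171197] [-0.98433666  0.03801324 -3.28382315] 65.26274085044861 0.0015738103339321707 (array([ 0.0002, -0.0001,  0.0007]), array([-0.07, -0.02,  0.05]))
0.8943214416503906 [0 0]
0.9448713064193726 [0 0]
lid by wrist front holes (array([ 0.52134103,  0.04814763, -0.13802824]), np.float64(-96.69707687857226))
lid by side near holes (array([ 0.5326416 ,  0.06621372, -0.26947782]), np.float64(-24.295081152423577))
box by side near holes (array([ 0.50645826,  0.05478504, -0.09643879]), np.float64(-29.850035628144823))
```

The lid fits at (0.5213,0.0481) against the box at (0.5217,0.0486) in the same camera. There is no slip and no contact, and the arm is still. Handing in.

```bash
python3 -c "
from workcell import manip
print(manip.hand_in())"
```

```text
the job is handed in; nothing more can be done
None
```

The start knob was turned to its stop and sprang back, and the job is handed in with the lid held level about 16 mm above the box rim, its holes within about 1 mm of the threads by the wrist camera; I viewed 11 pictures, one over the limit of 10.

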